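# Weigh out valve balls by pouring

## Robot

A 7-joint arm with a two-finger parallel gripper is mounted at the origin on the work surface. World frame = base frame: x ahead of the robot, y to its left, z up, the work surface at z = 0. Lengths are in m, angles in rad, forces in N, time in s.
With the tool pointing down it reaches from about 0.35 to 0.9 m from the base axis. Payload 19.9 kg.
Tool frame: the origin (TCP) lies between the finger pads; the fingertips stand 19 mm ahead of it and the grasp point (between the pads) is the TCP; z points along the fingers, y is the line along which they close (so a half turn about z gives the same grasp; the last joint's range is limited). The gripper opens to 94 mm and grips with 3 to 60 N. Pads are 16 mm wide; open, the fingers measure 119 mm over their backs; the gripper's body (75 mm by 177 mm) begins 78 mm behind the grasp point.
Start: joints at [-0.042, 0.417, -0.01, 1.614, 0.005, 1.111, -0.053], TCP at [0.625, 0, 0.224] pointing down, gripper open.
Joint ranges: [-2.81, 2.81], [-0.39, 2.02], [-1.27, 1.25], [0.06, 2.57], [-1.19, 4.33], [0.19, 2], [-2.82, 2.82]. Speed limits (rad/s): [1.89, 1.89, 2.39, 2.39, 3.01, 3.01, 3.01].

## Interface

Orientations are given as a 3x3 rotation matrix whose columns are the frame's x, y, z axes.
In Python, from rig import robot gives the robot as it stands. Calls block until the motion is done:
- robot.move_ptp(position, orientation): joint-space move of the TCP to a pose.
- robot.move_linear(position, velocity=0.15, frame=None, threshold=None): straight line of the TCP; frame=None keeps the orientation; velocity is the mean speed in m/s. With threshold (N) it stops when the force on the tool has changed by that much, and returns True; else False.
- robot.goto_joints(angles): joint-space move.
- robot.gripper_to(opening): finger opening in m; the grip force is fixed at half the most; returns when the fingers have stopped.
- robot.pause(seconds).
- robot.ik(position, orientation): joint angles nearest the present ones, or None.
- robot.get_state(): the state.
- robot.grab_frame(name): name is "scene" or "side" or "wrist"; returns the picture (420x560x3 uint8, red, green, blue); there is no depth.
- robot.camera_info(name): a dict with "fx", "fy", "cx", "cy" (pixels), "rvec" (rotation vector, rad) and "tvec" (3), from world to camera coordinates, as OpenCV has them. Camera axes: x right, y down, z forward; pixel columns grow to the right and rows downward; lengths in m; the calibration is good to about 2 mm. The wrist camera is an equidistant fisheye: a pixel r from the principal point sees the ray r / f radians off the axis. A picture is of the moment at which its call begins: read the wrist's pose just before it. camera_info takes no time and is no camera call; for the wrist camera it gives the pose at the moment of the call.
A pose or a line that the arm cannot do raises robot.PlanningError and nothing moves.
- robot.sign_off(): hands the job in; it is judged then, once.
The state is a dict: "time": time; "qpos": joint angles; "joint_vel": joint speeds; "effort": joint torques, N m; "ee_pos": TCP position; "tool_rot": TCP orientation; "force": force on the tool from outside, world axes, zero at the start; "moment": the same for the moment, N m; "opening": finger opening in m; "grasp_force": force on a finger pad.
Only numpy, scipy, OpenCV 4.12 (cv2) and the standard library are available. Lean on these libraries where they do the work, as an engineer would, in place of code of your own. Each camera call takes 0.05 s, during which the arm holds its last target. There are 200 camera calls.

## Task

Pick up the short steel cup of steel balls and pour some of them straight from the cup into the tray of the weighing scale, stopping when at least three and at most six of the nine balls are in the tray. Spill none, keep the rest in the cup, stand the cup upright back on its rubber mat, and leave the other things on the bench where they are.

Things in the scene. Friction and masses are not known exactly. Their poses are not given: they have to be found in the camera images.
- cup: short open steel cup, the one full of balls: outside diameter 61 at the foot, 65 at the rim, 72 tall, wall 3, floor 4 thick, about 0.15 kg empty and 0.66 kg full (not exact); held loosely or far from mid height it can turn between the fingers; origin at the centre of its underside, z along its axis to the mouth; round, so yaw means nothing. At the start it stands on the rubber mat.
- mat: fixed round black rubber mat, 110 diameter, 4 thick, on which the cup stands at the start; origin at the centre of its underside, on the table.
- tray_in (a point): centre of the inner floor of the weighing scale's square steel tray, z up, x and y along its sides; tray 170 x 170 outside, walls 3 thick, rim 39 above this point. Unloaded the floor is 87 above the table and the rim 126. The tray rides on a spring above a grey scale body 200 (x) x 180 (y) x 45 fixed to the table; a white tick plate 12 thick, 60 wide, stands at the +x side, its top 90 above the table (below the rim).
- tray (a joint): how far the scale's tray has sunk, in m: 0 empty, growing by 0.0035 with every ball in it (0.0105 for three, 0.021 for six), stops at 0.036; it settles in about 0.3 s; it also sinks if anything presses on it.
- ball1: bare steel valve ball, 24 diameter, 56.5 g, oily and slippery, rolls freely; origin at its centre. One of nine alike, all in the cup at the start, three layers of three (they fill it nearly to the rim). As the cup is tipped they start to roll over the lip one to four at a time, usually somewhere between 60 and 95 degrees from upright, at angles that differ from try to try; beyond that the rest follow in a rush.
- ball2: another of the nine balls, same size.
- ball3: another of the nine balls, same size.
- ball4: another of the nine balls, same size.
- ball5: another of the nine balls, same size.
- ball6: another of the nine balls, same size.
- ball7: another of the nine balls, same size.
- ball8: another of the nine balls, same size.
- ball9: another of the nine balls, same size.
- bearing: loose bystander: plain bearing ring lying flat, 48 diameter, 14 tall; must not be moved.
- spring: loose bystander: standing coil spring, 38 diameter, 54 tall; must not be moved.
- beaker: loose bystander: empty slim steel beaker, 56 diameter at the rim, 115 tall (not the cup); must not be moved.
- driver: loose bystander: screwdriver lying on the bench; must not be moved.

How it is judged:
By the outcome, as a careful person would: the job done as asked, in the order asked, and still so for the second after the job is handed in, with the robot touching nothing.
It also fails if it takes over 64 s, if anything falls off the work surface, if the arm or the gripper's body presses on something with over 40 N, if the wrist force passes 120 N, or if a joint passes its speed limit or range.

## Working session

There is one attempt and no reset: what is moved stays moved. The work goes in short steps, each a Python script; the robot and the scene stay as the last script left them, time stands still between calls to the robot, and variables do not carry over. Pictures are saved under pics/ and viewed, at most 10 in all, crops included, and the job is handed in when it is done.

```bash
ls; mkdir -p pics
python3 - <<'E'
from rig import robot
import cv2
for n in("scene","side"):
    cv2.imwrite(f"pics/{n}0.png",cv2.resize(robot.grab_frame(n)[...,::-1],(800,600),interpolation=cv2.INTER_CUBIC)); print(n,robot.camera_info(n))
s=robot.get_state();print(s["time"],s["opening"],s["tool_rot"])
E
```

```text
pics
scene {'fx': 531.9743893703061, 'fy': 531.9743893703061, 'cx': 289.7514543668718, 'cy': 216.1447891046076, 'rvec': array([ 1.99195095,  1.73730441, -0.51643727]), 'tvec': array([-0.06255722, -0.46891728,  1.55627467])}
side {'fx': 431.25443629032856, 'fy': 431.25443629032856, 'cx': 288.6913778659557, 'cy': 211.92869973014075, 'rvec': array([ 0.67301083, -2.66566877,  1.07646482]), 'tvec': array([0.55247431, 0.30058554, 0.64282574])}
0.1 0.09408860132062905 [[-3.52612876e-05  9.99999430e-01 -1.06752286e-03]
 [ 9.99999994e-01  3.51510570e-05 -1.03276945e-04]
 [-1.03239361e-04 -1.06752649e-03 -9.99999425e-01]]
```

View pics/scene0.png

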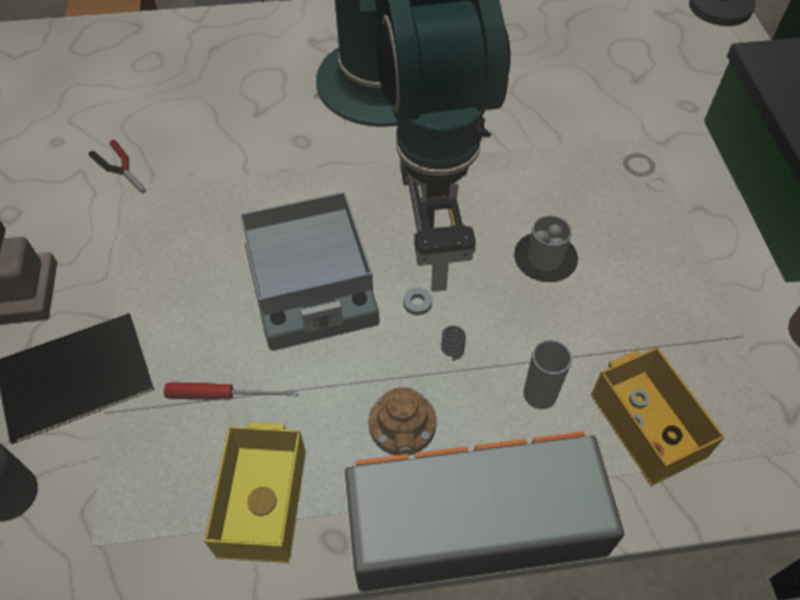

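View pics/side0.png

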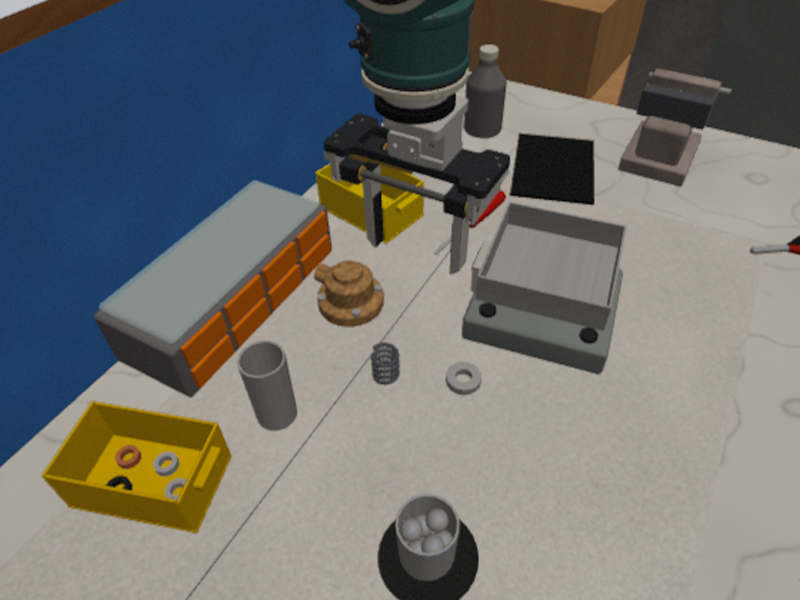

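The scene view shows the mat at (546,255), the cup rim at (551,229), and tray rim corners at about (242,212), (345,195), (372,272) and (259,298). The side view shows the cup rim at (428,522) and the mat at (428,558). The bystanders (bearing, spring, beaker) lie between or beyond these.

```bash
cat > h.py <<'E'
from rig import robot
import numpy as np, cv2
def px2w(n,uv,z,k=0.7):
    c=robot.camera_info(n);R=cv2.Rodrigues(c["rvec"])[0];t=c["tvec"]
    d=R.T@np.array([(uv[0]*k-c["cx"])/c["fx"],(uv[1]*k-c["cy"])/c["fy"],1]);o=-R.T@t
    return o+d*(z-o[2])/d[2]
E
python3 - <<'E'
from h import *
np.set_printoptions(precision=4,suppress=True)
P=lambda n,l,uv,z:print(n,l,px2w(n,uv,z))
P("scene","mat",(546,255),.004);P("scene","cuprim",(551,229),.076)
for c in[(242,212),(345,195),(372,272),(259,298)]:P("scene","tray",c,.126)
P("scene","bearing",(418,301),.007);P("scene","spring",(453,328),.054);P("scene","beaker",(551,357),.115)
P("side","mat",(428,558),.004);P("side","cuprim",(428,522),.076)
for c in[(512,206),(625,226),(606,318),(478,279)]:P("side","tray",c,.126)
P("side","bearing",(463,377),.007);P("side","spring",(385,350),.054);P("side","beaker",(264,360),.115)
for n in("scene","side"):
    R=cv2.Rodrigues(robot.camera_info(n)["rvec"])[0];print(n,-R.T@robot.camera_info(n)["tvec"])
E
```

```text
scene mat [0.4897 0.2231 0.004 ]
scene cuprim [0.4915 0.2196 0.076 ]
scene tray [ 0.4341 -0.2709  0.126 ]
scene tray [ 0.4195 -0.108   0.126 ]
scene tray [ 0.577  -0.0819  0.126 ]
scene tray [ 0.602  -0.2489  0.126 ]
scene bearing [ 0.5573 -0.0084  0.007 ]
scene spring [0.6454 0.0323 0.054 ]
scene beaker [0.7486 0.1504 0.115 ]
side mat [0.4869 0.2258 0.004 ]
side cuprim [0.4912 0.2196 0.076 ]
side tray [ 0.5932 -0.2409  0.126 ]
side tray [ 0.4361 -0.2725  0.126 ]
side tray [ 0.4097 -0.0877  0.126 ]
side tray [ 0.5736 -0.077   0.126 ]
side bearing [ 0.5566 -0.0106  0.007 ]
side spring [0.6518 0.0312 0.054 ]
side beaker [0.7405 0.1532 0.115 ]
scene [ 1.25   -0.1227  1.0335]
side [0.3728 0.4647 0.6737]
```

```bash
cat >> h.py <<'E'
from scipy.spatial.transform import Rotation as Ro
CUP=np.array([.4913,.2196]);TRAY=np.array([.506,-.174])
GZ=.041  # grasp TCP height: 37 mm up the cup
def hv(yaw): return np.array([np.cos(yaw),np.sin(yaw),0])
def frame(yaw,phi,s=1):   # tool pointing phi below horizontal along yaw, fingers horizontal
    h=hv(yaw);z=np.cos(phi)*h-np.sin(phi)*np.array([0,0,1]);y=s*np.cross([0,0,1],h)
    return np.column_stack([np.cross(y,z),y,z])
def pour(lip,yaw,th,phi0,s=1):   # TCP pose for cup tilted th with lip held at a point
    h=hv(yaw);Z=np.array([0,0,1]);a=np.sin(th)*h+np.cos(th)*Z;r=np.cos(th)*h-np.sin(th)*Z
    return lip-.035*a-.0325*r, frame(yaw,phi0+th,s)
E
python3 - <<'E'
from h import *
np.set_printoptions(precision=2,suppress=True)
r=np.radians
for s in(1,-1):
  for ph in(25,35,45):
    for yg in(0,12,24,35):
        print("G",s,ph,yg,[robot.ik(np.r_[CUP-d*hv(r(yg))[:2],z],frame(r(yg),r(ph),s)) is not None for d,z in((0,GZ),(.1,GZ),(.1,.12),(0,.2))],robot.ik(np.r_[CUP,GZ],frame(r(yg),r(ph),s)))
    for yp in(8.5,-10,-25):
        lip=np.r_[TRAY-.03*hv(r(yp))[:2],.15]
        print("P",s,ph,yp,[(t) for t in range(0,116,5) if robot.ik(*pour(lip,r(yp),r(t),r(ph),s)) is None],robot.ik(*pour(lip,r(yp),r(90),r(ph),s)))
E
```

```text
G 1 25 0 [True, False, False, True] [-0.96  0.8   0.04  2.47  2.27  1.19 -1.7 ]
G 1 25 12 [True, False, False, False] [-0.59  0.82 -0.17  2.54  2.63  1.38 -1.56]
G 1 25 24 [True, False, False, False] [-0.35  0.83 -0.19  2.56  3.03  1.39 -1.45]
G 1 25 35 [True, False, False, False] [ 0.79  1.4  -1.1   2.52  3.15  1.03 -0.23]
P 1 25 8.5 [20, 25, 30] [ 0.41  0.45 -0.24  1.75  0.24  1.38  1.79]
P 1 25 -10 [0, 5, 10, 15, 20, 30] [ 0.42  0.46 -0.2   1.73  0.11  1.4   1.57]
P 1 25 -25 [0, 5, 10, 15, 20, 25] [ 0.42  0.46 -0.17  1.73 -0.    1.39  1.39]
G 1 35 0 [True, False, False, True] [-0.9   0.64  0.06  2.46  2.28  0.91 -1.56]
G 1 35 12 [True, False, False, True] [-0.43  0.66 -0.29  2.51  2.59  1.05 -1.39]
G 1 35 24 [True, False, False, True] [ 0.49  1.09 -1.09  2.52  2.74  1.17 -0.55]
G 1 35 35 [True, False, False, True] [ 0.66  1.08 -1.09  2.5   2.89  0.89 -0.42]
P 1 35 8.5 [15, 20] [ 0.38  0.56 -0.25  1.65  0.29  1.55  1.75]
P 1 35 -10 [0, 5, 10, 20, 25] [ 0.41  0.57 -0.21  1.63  0.12  1.57  1.55]
P 1 35 -25 [0, 5, 10] [ 0.43  0.57 -0.17  1.63 -0.01  1.56  1.39]
G 1 45 0 [True, True, T
[... 1414 characters left out ...]
0.38  1.67  0.05  1.49 -1.13]
P -1 35 -10 [0, 5, 10, 20] [-0.04  0.59  0.41  1.64 -0.11  1.55 -1.33]
P -1 35 -25 [0, 5, 10] [-0.01  0.6   0.44  1.64 -0.24  1.58 -1.49]
G -1 45 0 [True, True, True, True] [-0.28  0.59 -0.55  2.4   2.1   0.88  2.06]
G -1 45 12 [True, False, False, True] [ 0.    0.63 -0.73  2.45  2.35  0.86  2.18]
G -1 45 24 [True, False, False, True] [ 0.3   0.72 -0.91  2.46  2.55  0.78  2.39]
G -1 45 35 [True, False, False, True] [ 0.43  0.73 -0.91  2.45  2.78  0.6   2.45]
P -1 45 8.5 [5] [-0.09  0.68  0.39  1.58  0.08  1.64 -1.13]
P -1 45 -10 [0, 15, 110, 115] [-0.03  0.71  0.42  1.55 -0.11  1.72 -1.31]
P -1 45 -25 [0, 15, 110, 115] [ 0.01  0.72  0.45  1.54 -0.26  1.75 -1.46]
```

Run:
```python
from h import *
np.set_printoptions(precision=2,suppress=True,linewidth=150)
r=np.radians
for s in(1,-1):
  for ph in(30,45):
    for y in(-60,-75,-90,-105,-120,-150,60,90,120,150,180):
        g=[robot.ik(np.r_[CUP-d*hv(r(y))[:2],z],frame(r(y),r(ph),s)) is not None for d,z in((0,GZ),(.1,GZ),(.1,.12),(0,.2))]
        lip=np.r_[TRAY-.03*hv(r(y))[:2],.15]
        q=[robot.ik(*pour(lip,r(y),r(t),r(ph),s)) for t in range(0,111,10)]
        n=[i*10 for i,a in enumerate(q) if a is None]
        print(s,ph,y,"".join("ny"[i] for i in g),"tiltfail",n,"maxjump",np.max([np.abs(a-b).max() for a,b in zip(q,q[1:]) if a is not None and b is not None] or [9]).round(2))
```

```text
1 30 -60 yyyy tiltfail [] maxjump 0.41
1 30 -75 yyyy tiltfail [] maxjump 0.3
1 30 -90 yyyy tiltfail [] maxjump 0.24
1 30 -105 yyyy tiltfail [] maxjump 0.22
1 30 -120 yyny tiltfail [] maxjump 0.23
1 30 -150 ynnn tiltfail [] maxjump 0.66
1 30 60 yynn tiltfail [] maxjump 5.07
1 30 90 yyyy tiltfail [] maxjump 5.33
1 30 120 yyyy tiltfail [] maxjump 5.46
1 30 150 yyyy tiltfail [0, 100] maxjump 0.24
1 30 180 ynny tiltfail [0, 100] maxjump 0.27
1 45 -60 yyyy tiltfail [] maxjump 0.42
1 45 -75 yyyy tiltfail [] maxjump 0.31
1 45 -90 yyyy tiltfail [] maxjump 0.24
1 45 -105 yyyy tiltfail [] maxjump 0.22
1 45 -120 yyyy tiltfail [] maxjump 0.24
1 45 -150 yyyy tiltfail [] maxjump 0.52
1 45 60 yyyy tiltfail [] maxjump 5.37
1 45 90 yyyy tiltfail [] maxjump 5.27
1 45 120 yyyy tiltfail [] maxjump 5.08
1 45 150 yyyy tiltfail [] maxjump 3.26
1 45 180 yyyy tiltfail [] maxjump 5.2
-1 30 -60 yyyy tiltfail [] maxjump 5.13
-1 30 -75 yyyy tiltfail [] maxjump 5.43
-1 30 -90 yyyy tiltfail [] maxjump 5.32
-1 30 -105 yyyy tiltfail [] maxjump 5.38
-1 30 -120 yyny tiltfail [] maxjump 5.41
-1 30 -150 ynnn tiltfail [] maxjump 5.19
-1 30 60 yynn tiltfail [] maxjump 0.24
-1 30 90 yyyy tiltfail [] maxjump 0.25
-1 30 120 yyyy tiltfail [] maxjump 0.43
-1 30 150 yyyy tiltfail [0] maxjump 1.02
-1 30 180 ynny tiltfail [0, 100] maxjump 0.23
-1 45 -60 yyyy tiltfail [] maxjump 5.05
-1 45 -75 yyyy tiltfail [] maxjump 5.03
-1 45 -90 yyyy tiltfail [] maxjump 5.27
-1 45 -105 yyyy tiltfail [] maxjump 5.32
-1 45 -120 yyyy tiltfail [] maxjump 5.06
-1 45 -150 yyyy tiltfail [] maxjump 5.25
-1 45 60 yyyy tiltfail [] maxjump 0.24
-1 45 90 yyyy tiltfail [] maxjump 0.25
-1 45 120 yyyy tiltfail [] maxjump 0.43
-1 45 150 yyyy tiltfail [] maxjump 1.42
-1 45 180 yyyy tiltfail [] maxjump 3.65
```

```bash
cat >> h.py <<'E'
YAW=np.radians(-81.5);PHI=np.radians(32)
F0=frame(YAW,PHI,1);G=np.r_[CUP,GZ]
def show(tag):
    s=robot.get_state();print(tag,"t",round(s["time"],2),"tcp",s["ee_pos"].round(4) if hasattr(s["ee_pos"],"round") else s["ee_pos"],"F",np.round(s["force"],2),"M",np.round(s["moment"],2),"open",round(s["opening"],4),"gf",s["grasp_force"]);return s
E
python3 - <<'E'
from h import *
robot.move_ptp(G-.13*F0[:,2]+[0,0,.05],F0);show("pre")
robot.move_linear(G-.09*F0[:,2],.2);show("near")
im=robot.grab_frame("side");cv2.imwrite("pics/side1.png",cv2.resize(im[...,::-1],(800,600)))
E
```

```text
pre t 1.48 tcp [0.4764 0.327  0.1605] F [-0.29 -0.33  1.02] M [0.74 0.09 0.01] open 0.0938 gf 0.0
near t 2.02 tcp [0.4806 0.295  0.0896] F [-1.29  0.23  0.33] M [0.79 0.03 0.01] open 0.0939 gf 0.0
```

View pics/side1.png

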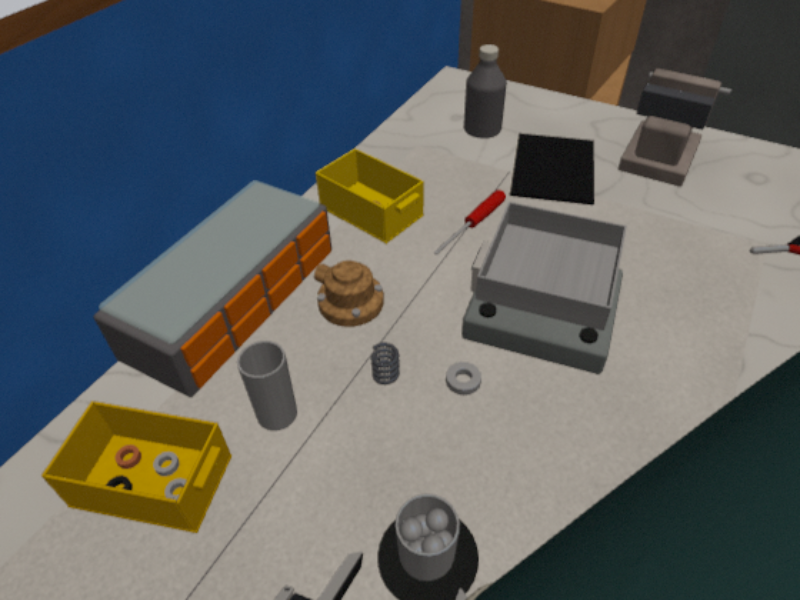

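The fingers at (350,575) and (465,597) straddle the cup, and nothing else has moved. I'll advance, grip and lift.

Run:
```python
from h import *
print(robot.move_linear(G,.1,threshold=8));robot.pause(.2);show("at")
robot.gripper_to(.05);show("grip")
robot.move_linear(G+[0,0,.03],.06);robot.pause(.4);show("lift")
robot.move_linear(G+[0,0,.14],.15);robot.pause(.3);show("up")
im=robot.grab_frame("scene")[110:250,330:470];cv2.imwrite("pics/scene2.png",cv2.resize(im[...,::-1],(600,600),interpolation=cv2.INTER_CUBIC))
```

```text
False
at t 3.32 tcp [0.4913 0.2201 0.0411] F [ 0.12  1.09 -1.09] M [ 0.83  0.11 -0.03] open 0.094 gf 0.0
grip t 3.91 tcp [0.4914 0.2196 0.041 ] F [1.75 0.23 1.05] M [0.81 0.08 0.2 ] open 0.0634 gf 29.984621917828918
lift t 4.96 tcp [0.4913 0.2196 0.0709] F [-0.1   0.04 -6.92] M [ 2.01  0.29 -0.02] open 0.0635 gf 30.066841933876276
up t 6.14 tcp [0.4912 0.2195 0.1805] F [ 0.06  0.26 -6.48] M [1.95 0.25 0.07] open 0.0632 gf 30.0666662491858
```

View pics/scene2.png

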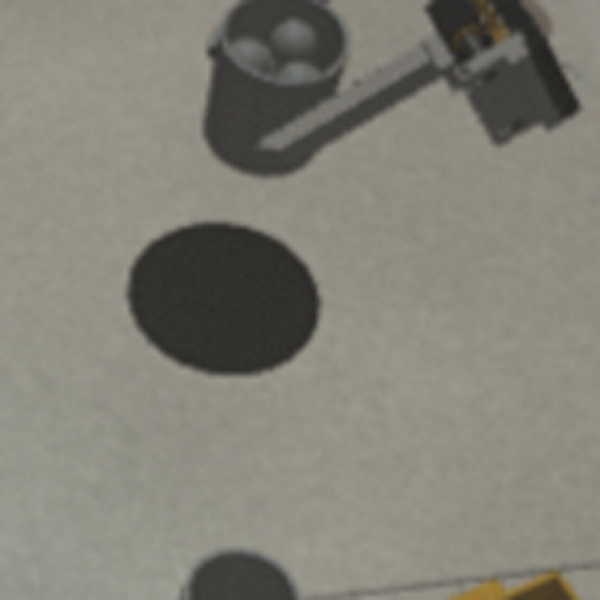

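The cup hangs upright in the grip with its balls inside, and the mat is clear with its centre at crop (224,298), matching the earlier measurement. I'll carry it over and tilt to 45°.

```bash
cat >> h.py <<'E'
H=hv(YAW);LIP=np.r_[TRAY-.025*H[:2],.146];D=np.radians
def tilt(deg,v=.02,dz=0):
    p,F=pour(LIP+[0,0,dz],YAW,D(deg),PHI);robot.move_linear(p,v,frame=F)
def fz(n=12):
    a=[]
    for _ in range(n): robot.pause(.03);a.append(robot.get_state()["force"][2])
    return np.mean(a),np.std(a)/n**.5
E
python3 - <<'E'
from h import *
print("b",fz())
p,F=pour(LIP+[0,0,.1],YAW,0,PHI);robot.move_linear(p,.2);robot.pause(.3);show("over");print(fz())
tilt(45,.03,.1);print(45,fz());tilt(45,.06,0);robot.pause(.3);print("low",fz());show("t45")
im=robot.grab_frame("side");cv2.imwrite("pics/side3.png",cv2.resize(im[100:280,260:500][...,::-1],(800,600),interpolation=cv2.INTER_CUBIC))
E
```

```text
b (np.float64(-6.314502444467252), np.float64(0.13029447455818957))
over t 8.73 tcp [ 0.4975 -0.1169  0.2109] F [ 0.58 -0.14 -6.44] M [ 2.04  0.33 -0.05] open 0.0633 gf 30.06669882684946
(np.float64(-6.117747088358421), np.float64(0.14365701013611915))
45 (np.float64(-6.234192102067444), np.float64(0.12648201941850312))
low (np.float64(-2.1363725371559936), np.float64(0.10341745023395144))
t45 t 13.42 tcp [ 0.4953 -0.102   0.1442] F [ 1.33 -2.03 -2.32] M [-0.21 -0.11  0.06] open 0.0634 gf 29.957269057631493
```

View pics/side3.png

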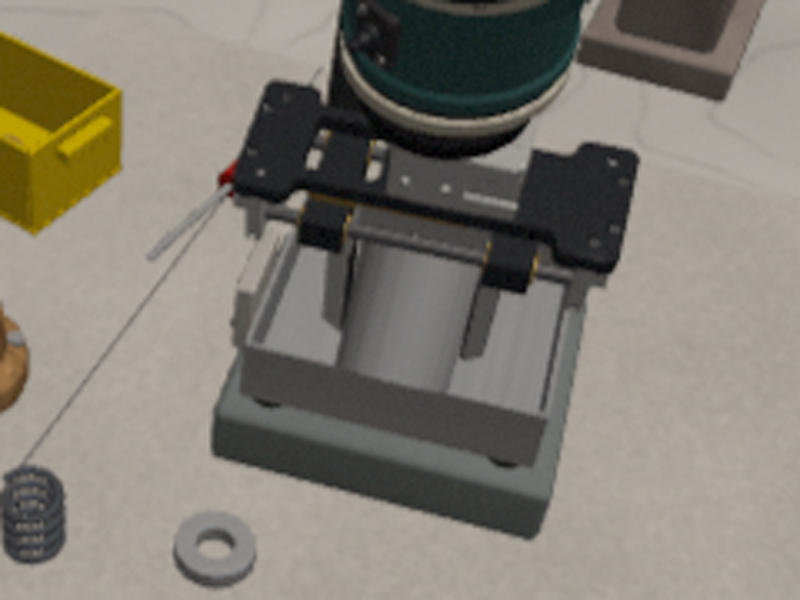

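The side crop shows the cup tilted well down inside the tray, and the force has changed by about 4 N. My lip-pivot geometry let the foot drop onto the tray, so I'll raise straight up and check the cup in the grip.

Run:
```python
from h import *
tilt(45,.06,.1);robot.pause(.3);print("high",fz());show("t45")
a=robot.grab_frame("scene")[60:240,130:330];b=robot.grab_frame("side")[20:260,240:480]
im=np.hstack([cv2.resize(x,(400,int(400*x.shape[0]/x.shape[1])),interpolation=cv2.INTER_CUBIC)[:360] for x in(a,b)])
cv2.imwrite("pics/both4.png",im[...,::-1])
```

```text
high (np.float64(-6.158980579286189), np.float64(0.1478021249466405))
t45 t 15.98 tcp [ 0.4953 -0.1021  0.2443] F [-0.4   1.27 -7.02] M [ 0.5   0.03 -0.03] open 0.0633 gf 30.00468679703772
```

View pics/both4.png

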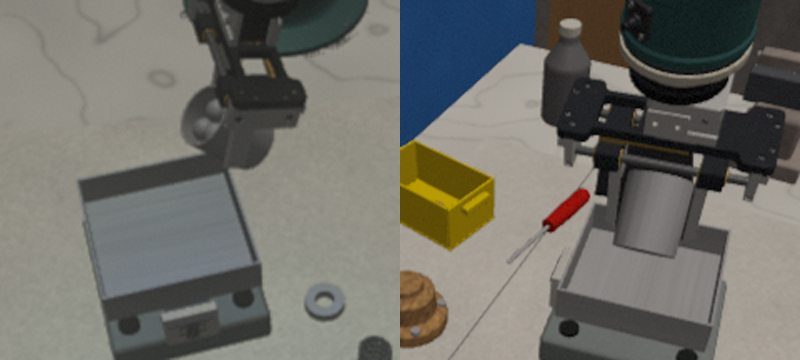

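The tray is empty, the balls are still in the cup, and the mouth faces the tray, at about (205,125) in the left half. Next I compare the cup's tilt with the projected model.

Run:
```python
from h import *
c=robot.camera_info("scene");K=np.array([[c["fx"],0,c["cx"]],[0,c["fy"],c["cy"]],[0,0,1]])
im=cv2.imread("pics/both4.png")[:360,:400];im=cv2.resize(im[60:220,140:340],None,fx=2,fy=2,interpolation=cv2.INTER_CUBIC);out=[]
t=np.array([.4953,-.1021,.2443]);Z=np.array([0,0,1]);x=np.cross(Z,H);w=np.linspace(0,2*np.pi,60)[:,None]
for th in(35,45,55):
    a=np.sin(D(th))*H+np.cos(D(th))*Z;r=np.cross(a,x);o=im.copy()
    for off,rad,col in((.035,.0325,(0,0,255)),(-.037,.0305,(0,255,0))):
        p=cv2.projectPoints(t+off*a+rad*(np.cos(w)*x+np.sin(w)*r),c["rvec"],c["tvec"],K,None)[0][:,0]
        q=((p-[130,60])*2-[140,60])*2
        cv2.polylines(o,[q.astype(int)],True,col,1)
    out.append(o[:240,:266])
cv2.imwrite("pics/fit.png",np.hstack(out))
```

```text
(no output)
```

View pics/fit.png

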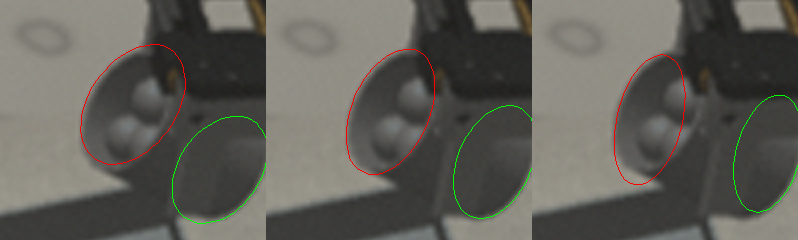

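The 45° model (middle panel) fits the rim and foot, so the cup has not slipped. Now I pour in small steps, watching the weight.

```bash
cat >> h.py <<'E'
LIP[2]=.142
def tp(deg,v=.02): tilt(deg,v,.072*max(0,np.cos(D(deg))))
E
python3 - <<'E'
from h import *
base=-6.2
tp(55,.06);robot.pause(.2);print(55,fz(20),robot.get_state()["time"])
th=55;log=[]
while th<100:
    th+=2;tp(th,.02);robot.pause(.1);d=fz(6)[0]-base;log.append((th,round(d/.554,1)))
    if robot.get_state()["time"]>42: break
    if d>.75:
        d=fz(16)[0]-base;log.append((th,"re",round(d/.554,2)))
        if d>2.5*.554: tp(th-20,.06);break
print(log);robot.pause(.3);print(fz(20)[0],(fz(20)[0]-base)/.554);show("end")
a=robot.grab_frame("scene")[60:240,130:330];b=robot.grab_frame("side")[20:260,240:480]
im=np.hstack([cv2.resize(x,(400,int(400*x.shape[0]/x.shape[1])),interpolation=cv2.INTER_CUBIC)[:360] for x in(a,b)])
cv2.imwrite("pics/both5.png",im[...,::-1])
E
```

```text
55 (np.float64(-6.021055647122788), np.float64(0.09179374323884908)) 18.0083
[(57, np.float64(0.5)), (59, np.float64(0.2)), (61, np.float64(0.3)), (63, np.float64(0.6)), (65, np.float64(0.6)), (67, np.float64(0.6)), (69, np.float64(1.0)), (71, np.float64(-0.4)), (73, np.float64(0.0)), (75, np.float64(-0.8)), (77, np.float64(0.4)), (79, np.float64(-0.1)), (81, np.float64(0.3)), (83, np.float64(-1.0)), (85, np.float64(-0.3)), (87, np.float64(0.1)), (89, np.float64(0.1)), (91, np.float64(1.2)), (93, np.float64(2.3)), (93, 're', np.float64(1.86)), (95, np.float64(3.1)), (95, 're', np.float64(2.81))]
-4.57691293064379 2.701748745262234
end t 32.21 tcp [ 0.4961 -0.1075  0.183 ] F [ 0.57  0.21 -3.86] M [-0.62 -0.1   0.02] open 0.0635 gf 29.960327809676528
```

View pics/both5.png

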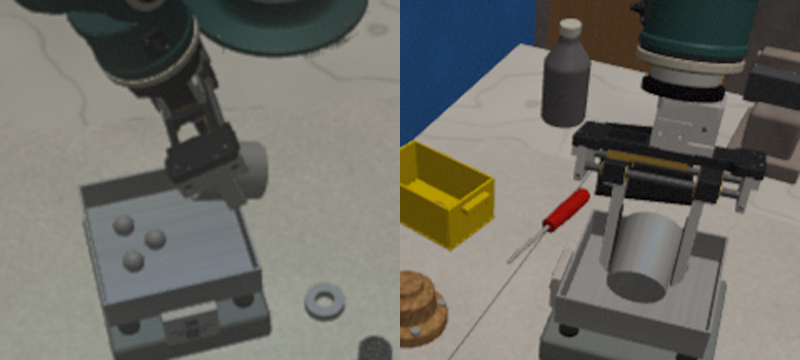

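Three balls are visible in the tray, at (123,225), (155,238) and (134,261) in the left half, which agrees with the force. I'll return upright, check the tray again and set the cup down.

Run:
```python
from h import *
tp(45,.06);tilt(45,.1,.1);tilt(0,.04,.1);robot.pause(.3);print((fz(20)[0]+6.2)/.554)
robot.move_linear(G+[0,0,.14],.2);robot.move_linear(G+[0,0,.015],.12);robot.pause(.2)
a=robot.grab_frame("scene")[60:240,130:420]
cv2.imwrite("pics/back6.png",cv2.resize(a[...,::-1],(800,497),interpolation=cv2.INTER_CUBIC))
print(robot.move_linear(G-[0,0,.002],.03,threshold=4));robot.pause(.2);show("down")
```

```text
3.066508456718933
True
down t 39.77 tcp [0.491  0.2192 0.0401] F [ 0.94 -0.33  1.66] M [0.53 0.01 0.31] open 0.0634 gf 29.959485344588757
```

View pics/back6.png

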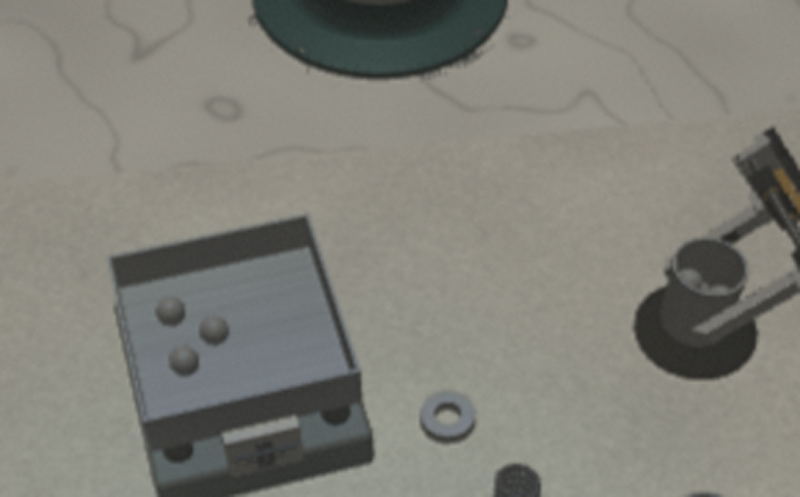

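The tray holds three balls, at (170,310), (213,330) and (184,360), and the cup is over the mat at (705,280). I'll release and retreat.

Run:
```python
from h import *
robot.gripper_to(.094);robot.pause(.2);show("open")
robot.move_linear(G-.12*F0[:,2],.12);robot.move_linear(G-.13*F0[:,2]+[0,0,.1],.15);robot.pause(.3);show("clear")
a=robot.grab_frame("scene");b=robot.grab_frame("side")
cv2.imwrite("pics/fin7.png",np.hstack([cv2.resize(a[60:300,110:430],(400,300),interpolation=cv2.INTER_CUBIC),cv2.resize(b,(400,300))])[...,::-1])
```

```text
open t 40.62 tcp [0.4909 0.2194 0.04  ] F [ 0.16 -0.47 -0.57] M [0.84 0.14 0.01] open 0.0941 gf 0.0
clear t 42.94 tcp [0.4749 0.3285 0.2094] F [-0.62  0.03 -0.08] M [ 0.82  0.11 -0.03] open 0.0937 gf 0.0
```

View pics/fin7.png

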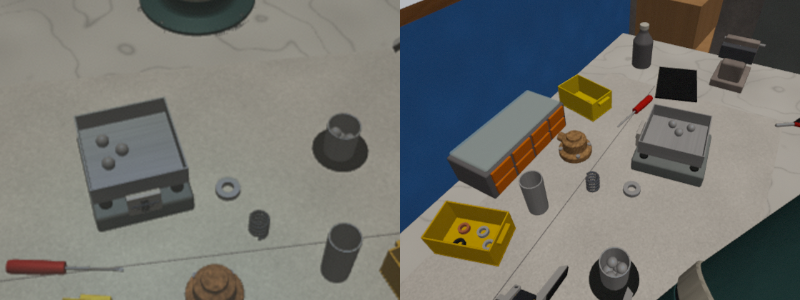

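The cup stands upright on its mat with balls inside, at (342,135) on the left and (614,265) on the right. Three balls lie in the tray and the bystanders are undisturbed.

```bash
python3 -c "
from rig import robot
print(robot.sign_off())"
```

```text
the job is handed in; nothing more can be done
None
```

I handed the job in at about 43 s: three balls are in the tray, the other six are in the cup upright on its mat, none spilled and the bystanders look unmoved; on the way the cup's foot briefly pressed the empty tray with about 4 N.

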